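# Open the pin-locked battery cover of the kitchen scale

## Task

The portion scale needs new batteries: take the pin tool from the wooden rack, hold the scale's recessed release button down with it and, with the pin still in the recess, push the battery cover out sideways until it is fully open. Work gently and touch the scale with the tool only, keep off the bare weighing cross and leave the other things where they are; then stand the pin tool back upright in a free hole of the rack and leave it there.

Things in the scene. Friction and masses are not known exactly. Their poses are not given: they have to be found in the camera images.
- pin_handle (a point): Pin tool, upright in a hole of the rack: round dark-wood handle, 16 mm thick, 65 mm long, and below it a blunt steel pin, 6 mm thick, 55 mm long; 40 to 65 g. This point is the handle's centre, on the axis, 32.5 mm above its lower shoulder; z points up the tool. In the rack the shoulder rests on the rack's top, this point being 97.5 mm above the worktop. Grip it across the handle from above.
- pin_tip (a point): The pin's blunt end, on the tool's axis, 87.5 mm below the centre of the handle. In the rack it hangs 10 mm above the worktop.
- rack: Wooden tool rack fixed to the worktop: 60 mm (x) by 160 mm (y) by 65 mm high, origin at the centre of its underside. Three holes in its top, 10 mm across, 60 mm deep, 2 mm chamfer, in a row along y at -50, 0 and 50 mm. Pin tool, thermometer and skewer stand in them, which in which changes. Close the fingers across the row (along the rack's x) so that they pass between the neighbours.
- scale: White portion scale, platter off, heavy, it does not shift: 260 mm (x) by 230 mm (y), deck 62 mm above the worktop, sloping display panel at -x; origin at the centre of its underside. The grey battery cover (63 mm in x, 69 mm in y) lies flush in the deck at its +x +y corner and slides out along the scale's +y, past the edge.
- recess (a point): Centre of the mouth of the round hole in the cover, level with the deck, 62 mm above the worktop, at x 82.5, y 62 mm of the scale with the cover shut. Moves with the cover, has the scale's axes (the cover slides to +y, z up). 12 mm across, 1.5 mm chamfer, straight walls past the button. With the button down, the pin pushed sideways on the hole's wall moves the cover.
- button_rest (a point): Where the top of the black release button lies when up: 8 mm below the recess's mouth, on the hole's axis; 10 mm across. Sprung: 2.5 N to start, then 0.3 N per mm. It frees the shut cover after 2.2 to 7.2 mm of travel, varying from scale to scale and not visible; 1.6 mm further down it meets a hard stop, felt as a sharp rise above the spring's 3.6 to 5.1 N.
- cover (a joint): How far the cover is out, m: 0 shut, 0.038 end stop. Drag 2 N or more; stays where left. Locked unless the button is held down. From 10 mm out the button can go deeper: the safety catch blocks the cover at 16.5 mm until the button is 7.3 to 12.3 mm down (hidden too, hard stop 1.6 mm deeper, at up to 7 N); free past 24 mm. Thin plastic: it breaks if the tool bears on it with over 16 N.
- spider: The bare weighing cross on its load cell: aluminium plus, 150 mm across, arms 16 mm wide, a rubber pad near each end; on the deck at x 22, y 0 mm of the scale, its top 24 mm above the deck. Origin at the centre of its foot on the deck. Delicate: not to be pushed.
- thermometer: Dial thermometer standing in the rack, steel disc head 42 mm across; it stands 23 mm above the rack's top. Origin at the probe's end. Not part of the job.
- skewer: Steel skewer with a ring of 30 mm at the top, standing in the rack, 38 mm above the rack's top. Origin at its lower end. Not part of the job.
- platter: The scale's stainless platter, a shallow pan 240 by 220 by 12 mm, lying on the worktop to the left. Origin at the centre of its underside.
- cell_box: Small carton of new batteries, 75 by 70 by 22 mm, beyond the rack's right end. Origin at the centre of its underside.
- mug: White mug, 80 mm across and 92 mm high. Origin at the centre of its underside.
- oil: Green oil bottle, 64 mm across and 220 mm high. Origin at the centre of its underside.
- pepper_mill: Dark wooden pepper mill, 54 mm across and 138 mm high. Origin at the centre of its underside.
There are look-alikes about, which are no part of the job. There is more than one size of the rack; the job needs the middle-sized.

How it is judged:
By the outcome, as a careful person would: the job done as asked, in the order asked, and still so for the second after the job is handed in, with the robot touching nothing.
It also fails if it takes over 67 s, if anything falls off the work surface, if the arm or the gripper's body presses on something with over 40 N, if the wrist force passes 120 N, or if a joint passes its speed limit or range.

## Robot

A 6-joint arm with a two-finger parallel gripper is mounted at the origin on the work surface. World frame = base frame: x ahead of the robot, y to its left, z up, the work surface at z = 0. Lengths are in mm, angles in rad, forces in N, time in s.
With the tool pointing down it reaches from about 300 to 825 mm from the base axis. Payload 5.4 kg.
Tool frame: the origin (TCP) lies midway between the tips of the shut fingers; the grasp point (between the pads) lies 19 mm behind it (bot.grip_point_offset is the distance from the TCP to the grasp point, in mm); z points along the fingers, x is the direction in which the jaws open and shut, and the axes are right-handed (so a half turn about z gives the same grasp; the last joint's range is limited). The gripper opens to 92 mm and grips with 3 to 60 N. Pads are 20 mm wide; open, the fingers measure 128 mm over their backs; the gripper's body (75 mm by 189 mm) begins 69 mm behind the grasp point.
Start: joints at [0.926, 0.158, 1.597, -0, 1.386, -0.21], TCP at [242.214, 521.477, 214.601] pointing down, gripper open.
Joint ranges: [-2.91, 2.91], [-0.94, 2.29], [0.18, 2.7], [-1.29, 4.43], [0.17, 2.64], [-3, 3]. Speed limits (rad/s): [2.57, 2.57, 3.14, 3.14, 3.14, 3.14].

## Interface

Orientations are given as a rotation vector (axis times angle).
In Python, from station import bot gives the robot as it stands.
- The arm moves only by the tool apply_moves, never from a script. Its argument "moves" is a list of rows, each a list of 2 entries, a list of its own where there are three numbers: the shift along the tool's x, y, z in m, then the turn about the tool's z in degrees. A call has exactly 5 rows; each row is the pose to reach, as a shift and turn from the pose commanded when the call began, along the tool's axes at that moment; what a row does not reach only later rows make up. A row lasts 1/10 s, in which the tool goes at most 50 mm and 8.59 degrees, less where a joint would pass 70% of its speed; a pose out of reach is approached as far as the arm can. A call with a gripper value outside its range is refused whole. "gripper" is the closure, from 0 (fully open) to 1 (shut), set as the call begins (left out, the last holds). The fingers move at their own pace and stop on an object; "grip_force" is the grip in N (left out, the last holds). Time passes only in rows, so rows that repeat a pose let the fingers close, or fill a call up. It gives the time, the measured TCP pose, the force and the opening at its end, in the units of the state.
- bot.get_obs(): the state, without advancing time (a new reading comes with each control period).
- bot.get_image(name): name is "side" or "top" or "wrist"; returns a dict with "image" (420x560x3 uint8, red, green, blue), "fx", "fy", "cx", "cy" (pixels), "xyz" and "orientation" of the camera in the world; the wrist camera has in their place "tool_from_camera" (4x4, takes a point from camera to tool coordinates, whose origin is the TCP and whose axes are the tool frame's). Camera axes: x right, y down, z forward; pixel columns grow to the right and rows downward; lengths in mm; the calibration is good to about 2 mm. A picture is of the moment at which its call begins: read the wrist's pose just before it. There is no depth.
- bot.finish_job(): hands the job in, once; it reports no verdict.
The state is a dict: "clock": time; "q": joint angles; "joint_vel": joint speeds; "joint_efforts": joint torques, N m; "tool_pos": TCP position; "orientation": TCP orientation; "ft_force": force on the tool from outside, world axes, zero at the start; "wrist_torque": the same for the moment, N m; "opening": finger opening in mm.
Only numpy, scipy, OpenCV 4.12 (cv2) and the standard library are available. Lean on these libraries where they do the work, as an engineer would, in place of code of your own. Each camera call takes 0.05 s, during which the arm holds its last target. There are 200 camera calls.

## Working session

There is one attempt and no reset: what is moved stays moved. The work goes in short steps, Python scripts to look and compute and a tool call to move; the robot and the scene stay as the last step left them, time stands still between calls to the robot, and variables do not carry over. Pictures are saved under pics/ and viewed, about 8 in all and at most 12, crops included, and the job is handed in when it is done.

Besides the shell and the picture viewer there is one more tool, called after ">>>" in YAML: its name, and indented under it one key for each argument. apply_moves: Moves the arm, as the interface text tells. Its arguments: {"type":"object","properties":{"moves":{"type":"array"},"gripper":{"type":"number"},"grip_force":{"type":"number"}},"required":["moves"]}

```bash
ls; mkdir -p pics; python3 - <<'E'
from station import bot
import cv2,numpy as np
o=bot.get_obs();print(o)
for n in ["top","side"]:
    d=bot.get_image(n);cv2.imwrite(f"pics/{n}0.png",cv2.resize(d["image"][:,:,::-1],(800,600),interpolation=cv2.INTER_CUBIC))
    print({k:v for k,v in d.items() if k!="image"})
d=bot.get_image("wrist");print(d["tool_from_camera"],d["fx"],d["cx"],d["cy"])
print(bot.grip_point_offset)
E
```

```text
pics
{'clock': 0.0, 'q': array([ 9.25847802e-01,  1.59047577e-01,  1.59822244e+00, -1.03752922e-05,
        1.38619852e+00, -2.10073806e-01]), 'joint_vel': array([ 0.00117481, -0.00104932, -0.00122458,  0.00190941,  0.00093734,
        0.00029093]), 'joint_efforts': array([-1.82600350e-03, -3.85561037e+01, -3.22109020e+01,  7.00007658e-02,
        3.77604319e-02, -1.47567416e-04]), 'tool_pos': array([241.86964974, 520.96544171, 213.62465862]), 'orientation': array([ 2.64779684,  1.68955034, -0.00275373]), 'ft_force': array([ 0.49132531,  0.15659569, -0.02377416]), 'wrist_torque': array([-0.01341044, -0.00714181, -0.02762952]), 'opening': 91.75675683863349}
{'fx': 494.55238742777846, 'fy': 494.55238742777846, 'cx': 271.8699190581921, 'cy': 208.7495610877694, 'xyz': array([ 335.41828063,   33.88164805, 1749.0006138 ]), 'orientation': array([-2.19943655,  2.18607886, -0.10561186])}
{'fx': 390.29778589938593, 'fy': 390.29778589938593, 'cx': 279.6320019993114, 'cy': 207.75519155039376, 'xyz': array([ -12.11408998, -891.53715427,  796.3389575 ]), 'orientation': array([-2.11817988,  0.49160971, -0.27965982])}
[[ 9.99998823e-01  7.22705039e-04 -1.35306067e-03 -6.09288552e-02]
 [-2.94389734e-04  9.56082986e-01  2.93095952e-01 -8.32413450e+01]
 [ 1.50546021e-03 -2.93095209e-01  9.56082074e-01 -1.70312512e+02]
 [ 0.00000000e+00  0.00000000e+00  0.00000000e+00  1.00000000e+00]] 292.76927089814257 281.87497094540976 208.53409895336765
18.700000000000003
```

View pics/top0.png

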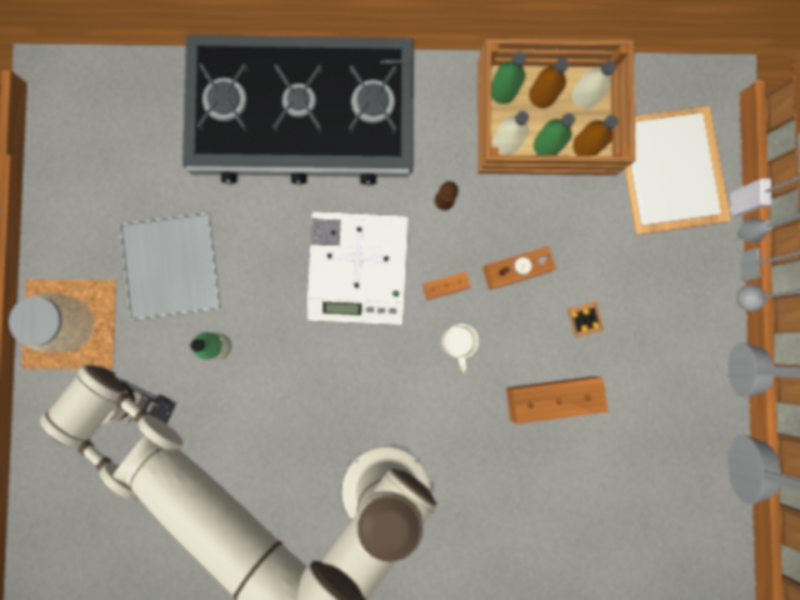

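View pics/side0.png

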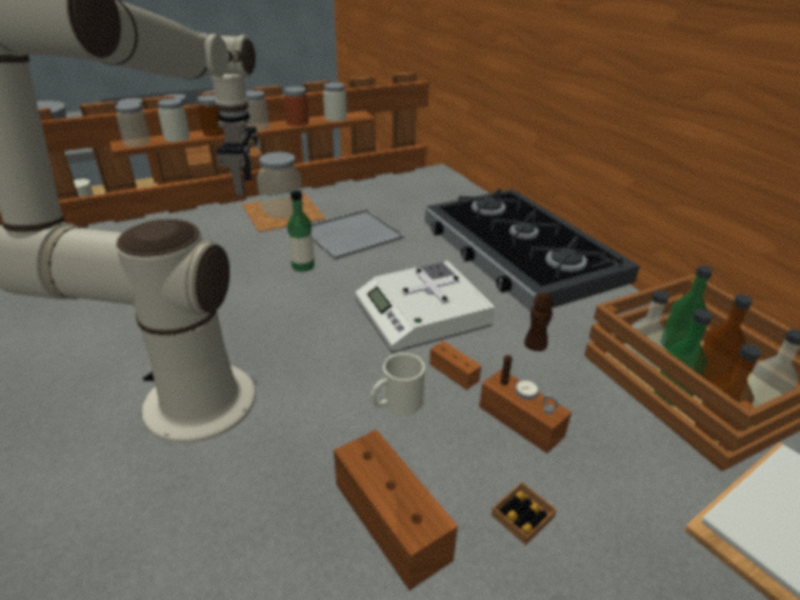

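The top view shows the populated middle rack at about (520,267), with the pin handle at (503,271), the thermometer at (523,266) and the skewer at (542,261). The scale is at about (359,268), with the cover at (326,232) and its recess near (333,233). The side view confirms that the upright dark handle is at the rack's end nearest the scale.

```bash
cat > h.py <<'E'
from station import bot
import cv2,numpy as np
from scipy.spatial.transform import Rotation as R
def ray(d,u,v,pose=None):
    p=np.array([(u-d["cx"])/d["fx"],(v-d["cy"])/d["fy"],1])
    if "xyz" in d: return np.array(d["xyz"]),R.from_rotvec(d["orientation"]).apply(p)
    T=np.array(d["tool_from_camera"]);Rt=R.from_rotvec(pose["orientation"])
    return pose["tool_pos"]+Rt.apply(T[:3,3]),Rt.apply(T[:3,:3]@p)
def px(d,u,v,z,pose=None):
    c,r=ray(d,u,v,pose);return c+r*(z-c[2])/r[2]
def proj(d,P,pose=None):
    if "xyz" in d: p=R.from_rotvec(d["orientation"]).inv().apply(np.array(P)-d["xyz"])
    else:
        T=np.array(d["tool_from_camera"]);q=R.from_rotvec(pose["orientation"]).inv().apply(np.array(P)-pose["tool_pos"])
        p=T[:3,:3].T@(q-T[:3,3])
    return d["fx"]*p[0]/p[2]+d["cx"],d["fy"]*p[1]/p[2]+d["cy"]
def to_tool(target,o=None,yaw=None):
    "shift in tool axes (m) and turn (deg) to bring TCP to target (mm), tool x at world yaw deg"
    o=o or bot.get_obs();Rt=R.from_rotvec(o["orientation"]).as_matrix()
    s=Rt.T@(np.array(target)-o["tool_pos"])/1000
    y0=np.degrees(np.arctan2(Rt[1,0],Rt[0,0]))
    print("shift",s.round(4),"yaw now",y0.round(2),"turn",None if yaw is None else round((-(yaw-y0)+90)%180-90,2))
def wrist(name,z=2):
    o=bot.get_obs();d=bot.get_image("wrist");cv2.imwrite(f"pics/{name}.png",d["image"][:,:,::-1])
    import pickle;pickle.dump((o,d),open(f"{name}.pkl","wb"));return o,d
E
python3 - <<'E'
from h import *
d=bot.get_image("top");s=1.42857
for n,u,v,z in [("pin",503,271,130),("therm",523,266,88),("skew",542,261,95),("rTL",484,264,65),("rTR",550,248,65),("rBR",556,270,65),("rBL",490,288,65),("recess",333,233,62),
 ("sTL",313,213,62),("sTR",407,215,62),("cTL",312,219,62),("cBL",311,244,62)]:
    print(n,px(d,u/s,v/s,z).round(1))
E
```

```text
pin [ 523.  -264.2  130. ]
therm [ 540.2 -319.7   88. ]
skew [ 551.6 -363.5   95. ]
rTL [ 547.2 -230.4   65. ]
rTR [ 587.3 -390.5   65. ]
rBR [ 534.  -404.4   65. ]
rBL [ 489.3 -244.6   65. ]
recess [619.8 133.5  62. ]
sTL [668.1 182.2  62. ]
sTR [665.3 -44.7  62. ]
cTL [653.4 184.4  62. ]
cBL [592.6 186.   62. ]
```

>>> apply_moves:
  moves:
    - [[0,0,-0.045],8]
    - [[-0.02,0.02,-0.07],16]
    - [[-0.055,0.055,-0.07],24]
    - [[-0.09,0.09,-0.07],32]
    - [[-0.125,0.125,-0.07],40]
  gripper: 0.3
  grip_force: 40

```text
clock: 0.7
tool_pos: [303.1, 353.9, 284.6]
orientation: [3.068, 0.675, 0.001]
ft_force: [0.7, -0.7, 0.3]
opening: 64.4
```

```bash
python3 -c "
from h import *
to_tool([527,-268,215],yaw=15)
o=bot.get_obs();print(o['tool_pos'],o['clock'],o['opening'])"
```

```text
shift [-0.0579  0.6584  0.0697] yaw now 24.82 turn 9.82
[303.08019951 353.88637177 284.62294419] 0.7 64.40575397570719
```

>>> apply_moves:
  moves:
    - [[-0.004,0.049,0],5]
    - [[-0.008,0.099,0],10]
    - [[-0.013,0.149,0],10]
    - [[-0.017,0.199,0],10]
    - [[-0.022,0.248,0],10]

```text
clock: 1.2
tool_pos: [388.3, 119.6, 284.7]
orientation: [3.114, 0.413, 0.001]
ft_force: [1.0, 0.5, 0.5]
opening: 64.0
```

>>> apply_moves:
  moves:
    - [[0.004,0.049,0],0]
    - [[0.008,0.099,0],0]
    - [[0.012,0.149,0],0]
    - [[0.016,0.198,0],0]
    - [[0.02,0.248,0],0]

```text
clock: 1.7
tool_pos: [472.2, -114.7, 284.6]
orientation: [-3.115, -0.412, -0.001]
ft_force: [0.6, 0.7, -1.0]
opening: 64.7
```

>>> apply_moves:
  moves:
    - [[0.003,0.045,0.01],0]
    - [[0.007,0.09,0.03],0]
    - [[0.01,0.13,0.05],0]
    - [[0.014,0.161,0.07],0]
    - [[0.014,0.161,0.07],0]

```text
clock: 2.2
tool_pos: [526.0, -266.3, 210.1]
orientation: [-3.111, -0.407, 0.008]
ft_force: [-0.5, 2.0, 0.1]
opening: 64.1
```

```bash
python3 -c "
from h import *
o,d=wrist('w1')
to_tool([527,-268,215],o,yaw=15)
print(o['tool_pos'],o['clock'],o['opening'],proj(d,[527,-268,130],o))"
```

```text
shift [ 0.0005  0.0018 -0.0049] yaw now 14.9 turn -0.1
[ 525.97264429 -266.34436852  210.06500563] 2.2 64.09138907110298 (np.float64(283.2453991118707), np.float64(217.3883504127884))
```

View pics/w1.png

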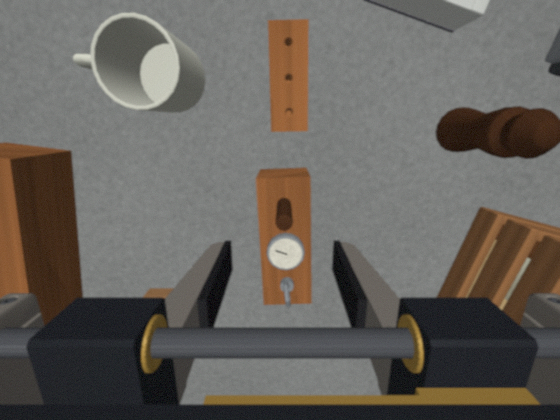

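```bash
python3 -c "
from h import *
d=cv2.imread('pics/w1.png')[160:315,240:330];cv2.imwrite('pics/w1c.png',cv2.resize(d,None,fx=5,fy=3.8*0+5*.77,interpolation=cv2.INTER_CUBIC) if 0 else cv2.resize(d,(348,600),interpolation=cv2.INTER_CUBIC))"
```

```text
(no output)
```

View pics/w1c.png

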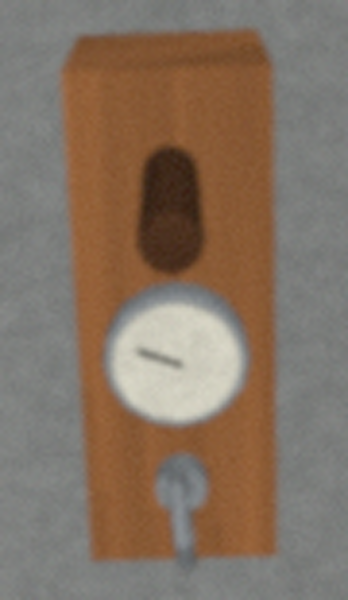

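```bash
python3 -c "
from h import *
import pickle;o,d=pickle.load(open('w1.pkl','rb'))
p=px(d,283.9,222.5,130,o);print(p)
c=[px(d,u,v,65,o) for u,v in [(256.3,178.1),(310.3,178.1),(263.8,304.2),(310.5,302.9)]]
print(np.array(c).round(1))
a=(c[0]+c[1])/2;b=(c[2]+c[3])/2;r=a-b;print('row yaw',np.degrees(np.arctan2(r[1],r[0]))-90,'hole',(a+b)/2+50*r/np.linalg.norm(r),(a+b)/2)
to_tool(np.array([p[0],p[1],86]),None,yaw=15.5)"
```

```text
[ 528.83961477 -272.57248524  130.        ]
[[ 492.5 -253.    65. ]
 [ 549.4 -237.7   65. ]
 [ 538.7 -405.9   65. ]
 [ 594.6 -388.9   65. ]]
row yaw 16.721196541663858 hole [ 529.41173365 -273.50537838   65.        ] [ 543.79747595 -321.3911844    65.        ]
shift [0.0007 0.0086 0.1261] yaw now 14.97 turn -0.53
```

>>> apply_moves:
  moves:
    - [[0.001,0.0085,0.02],-1.5]
    - [[0.001,0.0085,0.06],-1.5]
    - [[0.001,0.0085,0.1],-1.5]
    - [[0.001,0.0085,0.125],-1.5]
    - [[0.001,0.0085,0.125],-1.5]

```text
clock: 2.75
tool_pos: [528.3, -269.2, 86.6]
orientation: [-3.103, -0.454, 0.007]
ft_force: [-0.5, -0.3, 0.6]
opening: 64.5
```

>>> apply_moves:
  moves:
    - [[0,0,0],0]
    - [[0,0,0],0]
    - [[0,0,0],0]
    - [[0,0,0],0]
    - [[0,0,0],0]
  gripper: 1
  grip_force: 40

```text
clock: 3.25
tool_pos: [531.0, -272.6, 90.4]
orientation: [3.108, 0.453, 0.001]
ft_force: [0.0, -0.6, 0.9]
opening: 26.5
```

```bash
python3 -c "
from h import *
o,d=wrist('w2');print(o['tool_pos'],o['ft_force'],o['wrist_torque'],o['opening'])
to_tool([529,-273,86],o,16.5)"
```

```text
[ 530.96759797 -272.58480456   90.44034535] [ 0.03014164 -0.63687749  0.85675234] [-0.09167291  0.03075219 -0.01445131] 26.482771105395297
shift [-0.002  -0.0002  0.0044] yaw now 16.59 turn 0.09
```

>>> apply_moves:
  moves:
    - [[-0.002,0,0.003],0]
    - [[-0.002,0,0.003],0]
    - [[-0.002,0,0.003],0]
    - [[-0.002,0,0.003],0]
    - [[-0.002,0,0.003],0]

```text
clock: 3.8
tool_pos: [529.3, -273.2, 87.8]
orientation: [3.108, 0.453, 0.002]
ft_force: [-0.4, 0.6, 6.6]
opening: 15.0
```

```bash
python3 -c "
from h import *
o=bot.get_obs();print(o['tool_pos'],o['ft_force'],o['wrist_torque'],o['opening'])"
```

```text
[ 529.30843497 -273.24167172   87.82074538] [-0.42514315  0.64933055  6.61814234] [0.23794323 0.13595617 0.00138793] 15.04119246709415
```

>>> apply_moves:
  moves:
    - [[0,0,-0.02],0]
    - [[0,0,-0.05],0]
    - [[0,0,-0.085],0]
    - [[0,0,-0.12],-4]
    - [[0.022,-0.039,-0.12],-12]
  grip_force: 60

```text
clock: 4.3
tool_pos: [540.6, -234.6, 212.6]
orientation: [3.035, 0.771, 0.01]
ft_force: [1.3, 0.5, -0.2]
opening: 15.1
```

```bash
python3 -c "
from h import *
to_tool([615,130,200],yaw=89)
o=bot.get_obs();print(o['tool_pos'],o['ft_force'],o['wrist_torque'],o['opening'],o['q'])"
```

```text
shift [ 0.2394 -0.285   0.0103] yaw now 28.51 turn -60.49
[ 540.57781383 -234.58626873  212.62037496] [ 1.32960009  0.49116255 -0.21075926] [-0.07596492  0.01704141  0.02323974] 15.093126941455763 [-0.61336229  0.18746787  1.56807854 -0.00176559  1.37454778 -1.11053935]
```

>>> apply_moves:
  moves:
    - [[0.031,-0.037,0],-8.5]
    - [[0.062,-0.074,0],-17]
    - [[0.093,-0.111,0],-25.5]
    - [[0.124,-0.148,0],-34]
    - [[0.155,-0.185,0],-42]

```text
clock: 4.8
tool_pos: [586.0, 9.2, 206.3]
orientation: [-2.559, -1.822, 0.0]
ft_force: [0.2, 0.0, -0.5]
opening: 15.2
```

```bash
python3 -c "
from h import *
to_tool([615,130,165],yaw=89)
o=bot.get_obs();print(o['tool_pos'])"
```

```text
shift [ 0.1236 -0.0121  0.0413] yaw now 70.91 turn -18.09
[586.01133848   9.21011513 206.26604622]
```

>>> apply_moves:
  moves:
    - [[0.04,-0.004,0],-8]
    - [[0.08,-0.008,0],-16]
    - [[0.115,-0.012,0],-18]
    - [[0.1236,-0.012,0.02],-18]
    - [[0.1236,-0.012,0.04],-18]

```text
clock: 5.3
tool_pos: [616.4, 129.8, 166.2]
orientation: [2.245, 2.196, 0.002]
ft_force: [-0.0, -1.0, -0.1]
opening: 14.8
```

>>> apply_moves:
  moves:
    - [[0,0,0],0]
    - [[0,0,0],0]
    - [[0,0,0],0]
    - [[0,0,0],0]
    - [[0,0,0],0]

```text
clock: 5.8
tool_pos: [616.5, 127.7, 167.7]
orientation: [2.248, 2.193, 0.002]
ft_force: [1.0, -0.4, 0.2]
opening: 15.0
```

```bash
python3 -c "
from h import *
o,d=wrist('w3');print(o['tool_pos'],o['ft_force'])
R_=R.from_rotvec(o['orientation']);t=o['tool_pos']+R_.apply([0,0,77.8]);print('tip',t,proj(d,t,o),proj(d,[620,133,62],o))
im=d['image'][100:300,180:400,::-1];cv2.imwrite('pics/w3c.png',cv2.resize(im,None,fx=3,fy=3,interpolation=cv2.INTER_CUBIC))"
```

```text
[616.51319416 127.6549144  167.66877925] [ 1.03579882 -0.36817488  0.19253777]
tip [616.64537997 127.65480782  89.86889154] (np.float64(282.25934253063014), np.float64(216.41254096287363)) (np.float64(287.7617069228884), np.float64(210.48338177422494))
```

View pics/w3c.png

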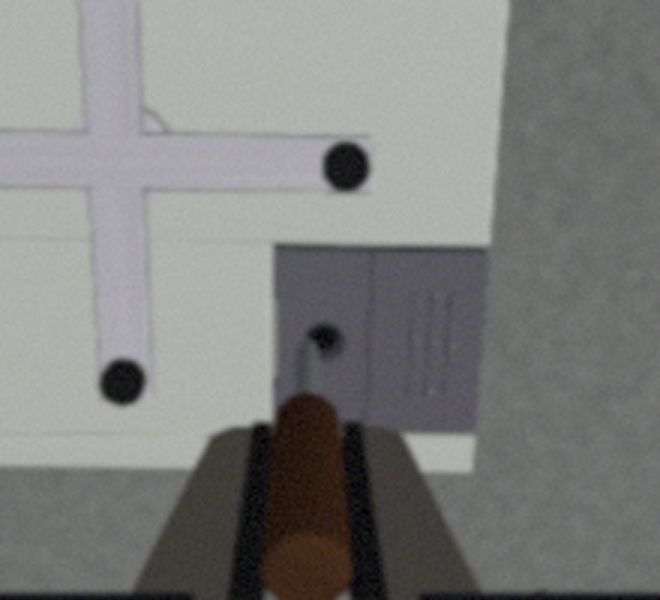

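```bash
python3 -c "
from h import *
import pickle;o,d=pickle.load(open('w3.pkl','rb'))
f=lambda u,v,z=62:px(d,u/3+180,v/3+100,z,o)
for n,u,v in [('rec',326,341),('cov--',275,243),('cov-+',489,247),('cov+-',275,413),('cov++',475,432),('edge far',509,5),('edge near',473,470)]: print(n,f(u,v).round(1))
im=d['image'][185:245,255:325,::-1];cv2.imwrite('pics/w3d.png',cv2.resize(im,None,fx=9,fy=9,interpolation=cv2.INTER_CUBIC))"
```

```text
rec [623.3 133.8  62. ]
cov-- [590.  118.1  62. ]
cov-+ [593.  186.5  62. ]
cov+- [648.6 116.1  62. ]
cov++ [657.2 184.1  62. ]
edge far [520.3 189.7  62. ]
edge near [671.5 183.8  62. ]
```

View pics/w3d.png

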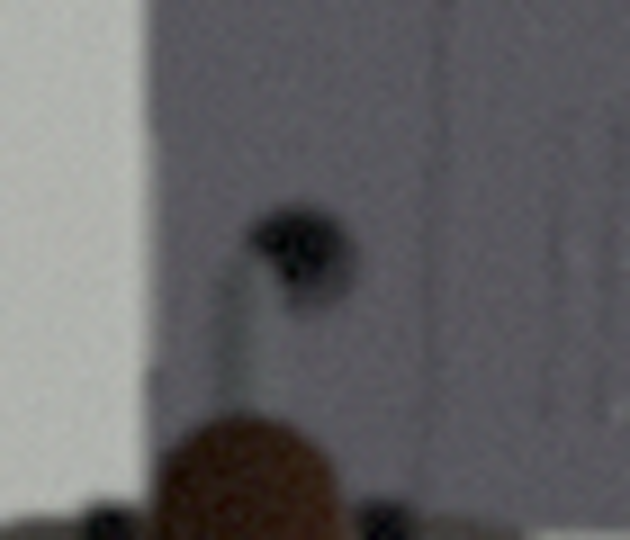

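>>> apply_moves:
  moves:
    - [[0.003,0.004,0.004],0.9]
    - [[0.0049,0.0066,0.01],0.9]
    - [[0.0049,0.0066,0.016],0.9]
    - [[0.0049,0.0066,0.021],0.9]
    - [[0.0049,0.0066,0.022],0.9]

```text
clock: 6.35
tool_pos: [621.9, 132.7, 143.1]
orientation: [-2.265, -2.175, 0.003]
ft_force: [0.1, -0.8, 0.0]
opening: 15.3
```

>>> apply_moves:
  moves:
    - [[0,0,0],0]
    - [[0,0,0],0]
    - [[0,0,0],0]
    - [[0,0,0],0]
    - [[0,0,0],0]

```text
clock: 6.85
tool_pos: [622.8, 132.7, 144.8]
orientation: [2.266, 2.176, 0.0]
ft_force: [-0.6, 0.2, 0.3]
opening: 14.8
```

```bash
python3 -c "
from h import *
o,d=wrist('w4');print(o['tool_pos'],o['ft_force'])
R_=R.from_rotvec(o['orientation']);t=o['tool_pos']+R_.apply([0,0,77.8])
for n,P in [('tip',t),('rec',[623.3,133.6,62])]:
  u,v=proj(d,P,o);print(n,P,(u-255)*9,(v-185)*9)
im=d['image'][185:245,255:325,::-1];cv2.imwrite('pics/w4d.png',cv2.resize(im,None,fx=9,fy=9,interpolation=cv2.INTER_CUBIC))"
```

```text
[622.77313702 132.65820897 144.83497797] [-0.58470889  0.17338979  0.33530125]
tip [622.8017947  132.65788256  67.03498324] 245.3736657285196 282.6559328918353
rec [623.3, 133.6, 62] 254.89267995311968 271.11874390079396
```

View pics/w4d.png

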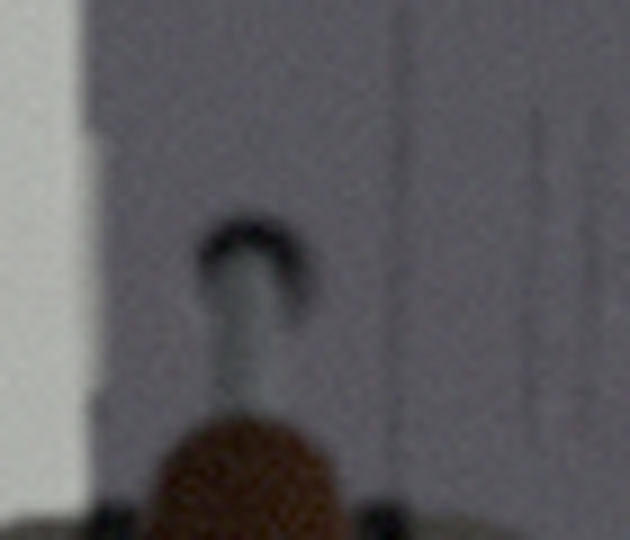

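>>> apply_moves:
  moves:
    - [[0.0005,0.0002,0.002],0]
    - [[0.0005,0.0002,0.004],0]
    - [[0.0005,0.0002,0.007],0]
    - [[0.0005,0.0002,0.01],0]
    - [[0.0005,0.0002,0.01],0]

```text
clock: 7.4
tool_pos: [622.4, 133.1, 133.8]
orientation: [-2.265, -2.175, 0.002]
ft_force: [-0.5, -0.8, -1.1]
opening: 14.9
```

```bash
cat >> h.py <<'E'
def meas(n=6):
    P=[];F=[];T=[]
    for i in range(n):
        bot.get_image("wrist");o=bot.get_obs();P.append(o["tool_pos"]);F.append(o["ft_force"]);T.append(o["wrist_torque"])
    print("t",round(o["clock"],2),"pos",np.mean(P,0).round(2),"F",np.mean(F,0).round(2),"+-",np.std(F,0).round(2),"T",np.mean(T,0).round(3),"op",round(o["opening"],1))
E
python3 -c "
from h import *
meas()"
```

```text
t 7.7 pos [622.88 133.17 134.57] F [-0.23 -0.17 -0.76] +- [0.4  0.34 0.61] T [0.027 0.01  0.011] op 15.0
```

>>> apply_moves:
  moves:
    - [[0,0,0.001],0]
    - [[0,0,0.002],0]
    - [[0,0,0.003],0]
    - [[0,0,0.004],0]
    - [[0,0,0.004],0]

```text
clock: 8.2
tool_pos: [623.0, 133.2, 130.9]
orientation: [2.266, 2.176, 0.0]
ft_force: [-0.5, 0.0, 2.1]
opening: 15.0
```

```bash
python3 -c "
from h import *
meas()"
```

```text
t 8.5 pos [623.01 133.16 130.88] F [-0.45  0.04  2.3 ] +- [0.42 0.63 0.34] T [0.001 0.161 0.016] op 14.9
```

>>> apply_moves:
  moves:
    - [[0,0,0.0005],0]
    - [[0,0,0.001],0]
    - [[0,0,0.0015],0]
    - [[0,0,0.0015],0]
    - [[0,0,0.0015],0]

```text
clock: 9.0
tool_pos: [623.0, 133.1, 129.2]
orientation: [2.266, 2.176, 0.0]
ft_force: [-0.0, 0.2, 3.4]
opening: 14.8
```

```bash
python3 -c "
from h import *
meas(4)"
```

```text
t 9.2 pos [622.96 133.17 129.18] F [-0.59 -0.05  3.01] +- [0.35 0.38 0.34] T [ 0.028  0.103 -0.   ] op 15.0
```

>>> apply_moves:
  moves:
    - [[0,0,0.0004],0]
    - [[0,0,0.0008],0]
    - [[0,0,0.001],0]
    - [[0,0,0.001],0]
    - [[0,0,0.001],0]

```text
clock: 9.7
tool_pos: [623.0, 133.2, 128.2]
orientation: [2.266, 2.176, 0.0]
ft_force: [-0.1, -0.4, 3.5]
opening: 15.3
```

```bash
python3 -c "
from h import *
meas(4)"
```

```text
t 9.9 pos [622.93 133.17 128.14] F [-0.28 -0.29  2.82] +- [0.59 0.3  0.65] T [ 0.004  0.045 -0.01 ] op 14.9
```

>>> apply_moves:
  moves:
    - [[0,0,0.0003],0]
    - [[0,0,0.0007],0]
    - [[0,0,0.0007],0]
    - [[0,0,0.0007],0]
    - [[0,0,0.0007],0]

```text
clock: 10.4
tool_pos: [623.0, 133.2, 127.7]
orientation: [2.266, 2.176, 0.0]
ft_force: [-0.5, -0.3, 6.1]
opening: 14.8
```

```bash
python3 -c "
from h import *
meas(3)"
```

```text
t 10.55 pos [623.03 133.15 127.69] F [-0.45 -0.09  5.06] +- [0.27 0.39 0.22] T [-0.019  0.21   0.011] op 15.4
```

>>> apply_moves:
  moves:
    - [[0,0,-0.0007],0]
    - [[0.0015,0,-0.0007],0]
    - [[0.003,0,-0.0007],0]
    - [[0.0045,0,-0.0007],0]
    - [[0.006,0,-0.0007],0]

```text
clock: 11.05
tool_pos: [623.1, 139.1, 128.0]
orientation: [2.266, 2.176, -0.001]
ft_force: [-0.6, -2.0, 3.4]
opening: 14.6
```

```bash
python3 -c "
from h import *
meas(3)"
```

```text
t 11.2 pos [623.12 139.36 128.04] F [ 0.03 -1.5   2.52] +- [0.69 0.26 0.26] T [-0.399 -0.    -0.003] op 14.8
```

>>> apply_moves:
  moves:
    - [[0.002,0,0],0]
    - [[0.004,0,0],0]
    - [[0.006,0,0],0]
    - [[0.008,0,0],0]
    - [[0.009,0,0],0]

```text
clock: 11.7
tool_pos: [623.5, 148.4, 128.1]
orientation: [2.266, 2.176, 0.0]
ft_force: [0.0, -1.8, 2.9]
opening: 14.8
```

```bash
python3 -c "
from h import *
meas(3)
o,d=wrist('w5')
im=d['image'][100:300,180:400,::-1];cv2.imwrite('pics/w5c.png',cv2.resize(im,None,fx=3,fy=3,interpolation=cv2.INTER_CUBIC))"
```

```text
t 11.85 pos [623.48 148.48 128.1 ] F [ 0.09 -2.    2.43] +- [0.32 0.5  0.22] T [-0.353 -0.007  0.015] op 14.7
```

View pics/w5c.png

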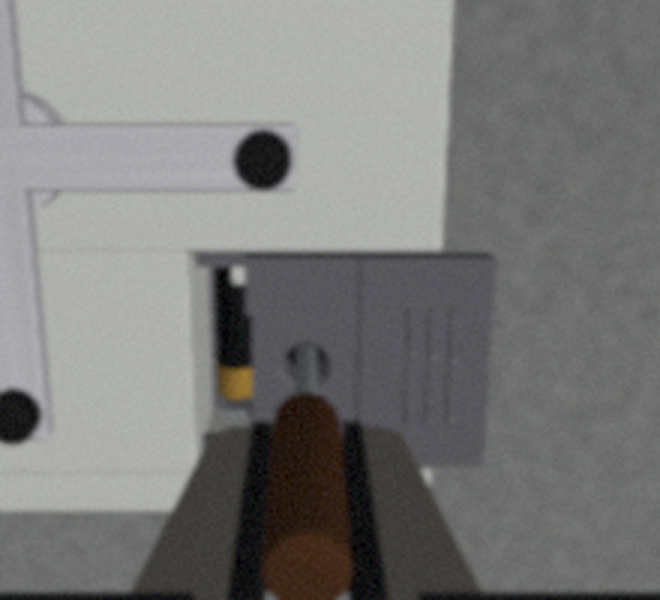

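The cover is about 13 mm out and the pin is in the recess at (306,360). Next I press deeper for the second catch.

>>> apply_moves:
  moves:
    - [[-0.0015,0,0],0]
    - [[-0.0015,0,0.001],0]
    - [[-0.0015,0,0.002],0]
    - [[-0.0015,0,0.003],0]
    - [[-0.0015,0,0.004],0]

```text
clock: 12.4
tool_pos: [623.5, 146.9, 124.2]
orientation: [-2.266, -2.176, -0.001]
ft_force: [0.8, 1.5, 4.4]
opening: 14.5
```

```bash
python3 -c "
from h import *
meas(4)"
```

```text
t 12.6 pos [623.48 146.78 124.1 ] F [0.04 2.16 4.44] +- [0.19 0.36 0.27] T [ 0.585 -0.017 -0.02 ] op 15.3
```

>>> apply_moves:
  moves:
    - [[0,0,0.0005],0]
    - [[0,0,0.001],0]
    - [[0,0,0.001],0]
    - [[0,0,0.001],0]
    - [[0,0,0.001],0]

```text
clock: 13.1
tool_pos: [623.5, 146.7, 123.2]
orientation: [2.266, 2.176, 0.0]
ft_force: [-0.2, 1.3, 5.2]
opening: 14.9
```

>>> apply_moves:
  moves:
    - [[0,0,0.0003],0]
    - [[0,0,0.0006],0]
    - [[0,0,0.0006],0]
    - [[0,0,0.0006],0]
    - [[0,0,0.0006],0]

```text
clock: 13.6
tool_pos: [623.5, 146.7, 122.7]
orientation: [2.266, 2.176, 0.0]
ft_force: [-0.1, 1.7, 4.3]
opening: 15.4
```

```bash
python3 -c "
from h import *
meas(4)"
```

```text
t 13.8 pos [623.5  146.64 122.66] F [-0.27  2.59  5.  ] +- [0.3  0.42 0.37] T [ 0.6    0.082 -0.012] op 15.1
```

>>> apply_moves:
  moves:
    - [[0,0,0.0004],0]
    - [[0,0,0.0008],0]
    - [[0,0,0.0008],0]
    - [[0,0,0.0008],0]
    - [[0,0,0.0008],0]

```text
clock: 14.3
tool_pos: [623.7, 146.6, 122.5]
orientation: [2.265, 2.176, 0.001]
ft_force: [-1.3, 2.4, 8.2]
opening: 15.1
```

```bash
python3 -c "
from h import *
meas(4)"
```

```text
t 14.5 pos [623.69 146.66 122.5 ] F [-0.92  1.63  7.42] +- [0.59 0.61 0.31] T [0.565 0.315 0.002] op 14.9
```

>>> apply_moves:
  moves:
    - [[0,0,-0.0009],0]
    - [[0.002,0,-0.0009],0]
    - [[0.004,0,-0.0009],0]
    - [[0.006,0,-0.0009],0]
    - [[0.0075,0,-0.0009],0]

```text
clock: 15.0
tool_pos: [623.8, 152.8, 122.6]
orientation: [2.264, 2.175, -0.003]
ft_force: [-1.1, -2.4, 5.8]
opening: 15.4
```

```bash
python3 -c "
from h import *
meas(3)"
```

```text
t 15.15 pos [623.81 153.07 122.63] F [-0.75 -2.13  5.73] +- [0.13 0.57 0.12] T [-0.535  0.13   0.031] op 14.7
```

>>> apply_moves:
  moves:
    - [[0.001,0,-0.0003],0]
    - [[0.002,0,-0.0003],0]
    - [[0.003,0,-0.0003],0]
    - [[0.003,0,-0.0003],0]
    - [[0.003,0,-0.0003],0]

```text
clock: 15.65
tool_pos: [623.9, 157.0, 122.9]
orientation: [2.266, 2.176, -0.0]
ft_force: [-0.2, -2.8, 4.7]
opening: 15.3
```

```bash
python3 -c "
from h import *
meas(3)"
```

```text
t 15.8 pos [623.88 157.06 122.88] F [ 0.09 -2.42  5.42] +- [0.32 0.14 0.31] T [-0.506  0.01   0.002] op 14.8
```

>>> apply_moves:
  moves:
    - [[0.002,0,0],0]
    - [[0.004,0,0],0]
    - [[0.006,0,0],0]
    - [[0.008,0,0],0]
    - [[0.01,0,0],0]

```text
clock: 16.3
tool_pos: [624.3, 167.4, 122.9]
orientation: [2.266, 2.176, 0.0]
ft_force: [0.4, -2.1, 4.3]
opening: 14.8
```

>>> apply_moves:
  moves:
    - [[0.001,0,0],0]
    - [[0.002,0,0],0]
    - [[0.003,0,0],0]
    - [[0.004,0,0],0]
    - [[0.005,0,0],0]

```text
clock: 16.8
tool_pos: [624.4, 172.0, 122.9]
orientation: [2.266, 2.176, -0.001]
ft_force: [-0.5, -1.7, 3.9]
opening: 14.9
```

```bash
python3 -c "
from h import *
meas(3)"
```

```text
t 16.95 pos [624.48 172.14 122.92] F [-0.45 -2.31  4.68] +- [0.8  0.55 0.33] T [-0.563  0.007 -0.036] op 15.1
```

Roughly 36 mm out, so I continue gently to the end stop.

>>> apply_moves:
  moves:
    - [[0.0006,0,0],0]
    - [[0.0012,0,0],0]
    - [[0.0018,0,0],0]
    - [[0.002,0,0],0]
    - [[0.002,0,0],0]

```text
clock: 17.45
tool_pos: [624.6, 173.8, 122.9]
orientation: [2.265, 2.176, -0.001]
ft_force: [-0.5, -4.0, 4.8]
opening: 14.9
```

>>> apply_moves:
  moves:
    - [[0.0005,0,0],0]
    - [[0.001,0,0],0]
    - [[0.001,0,0],0]
    - [[0.001,0,0],0]
    - [[0.001,0,0],0]

```text
clock: 17.95
tool_pos: [624.6, 174.2, 122.9]
orientation: [2.265, 2.175, -0.002]
ft_force: [-0.8, -6.2, 4.2]
opening: 15.2
```

```bash
python3 -c "
from h import *
meas(3)"
```

```text
t 18.1 pos [624.6  174.23 122.89] F [-0.25 -5.99  4.78] +- [0.56 0.7  0.55] T [-1.524  0.066  0.03 ] op 14.9
```

>>> apply_moves:
  moves:
    - [[-0.0008,0,-0.002],0]
    - [[-0.0008,0,-0.006],0]
    - [[-0.0008,0,-0.01],0]
    - [[-0.002,0,-0.0105],0]
    - [[-0.003,0,-0.011],0]

```text
clock: 18.6
tool_pos: [624.1, 173.1, 133.5]
orientation: [-2.264, -2.175, -0.001]
ft_force: [-0.1, -0.4, -0.6]
opening: 15.3
```

```bash
python3 -c "
from h import *
meas(3)"
```

```text
t 18.75 pos [623.96 172.95 133.54] F [ 0.47  0.43 -0.1 ] +- [0.22 0.26 0.29] T [-0.039 -0.159 -0.027] op 15.1
```

>>> apply_moves:
  moves:
    - [[0,0,-0.006],0]
    - [[0,0,-0.015],0]
    - [[0,0,-0.035],0]
    - [[0,0,-0.06],0]
    - [[0,0,-0.085],0]

```text
clock: 19.25
tool_pos: [624.1, 172.5, 220.5]
orientation: [-2.265, -2.176, -0.0]
ft_force: [0.3, -0.3, 0.1]
opening: 15.2
```

```bash
python3 -c "
from h import *
o,d=wrist('w6');print(o['q'])
for n,P in [('e0',[590,118.1,62]),('e38',[591.6,156.1,62])]: print(n,np.array(proj(d,P,o))*[1.4,1.4])
to_tool([529.3,-273.2,210],o,yaw=16.5)
cv2.imwrite('pics/w6.png',cv2.resize(d['image'][:,:,::-1],None,fx=1.4,fy=1.4,interpolation=cv2.INTER_CUBIC))"
```

```text
[ 8.30814689e-02  3.40675183e-01  1.36874107e+00  6.26976697e-04
  1.43253997e+00 -1.44766158e+00]
e0 [325.82005634 233.4404936 ]
e38 [373.12964686 233.55403048]
shift [-0.4491 -0.0768  0.0102] yaw now 87.7 turn 71.2
```

View pics/w6.png

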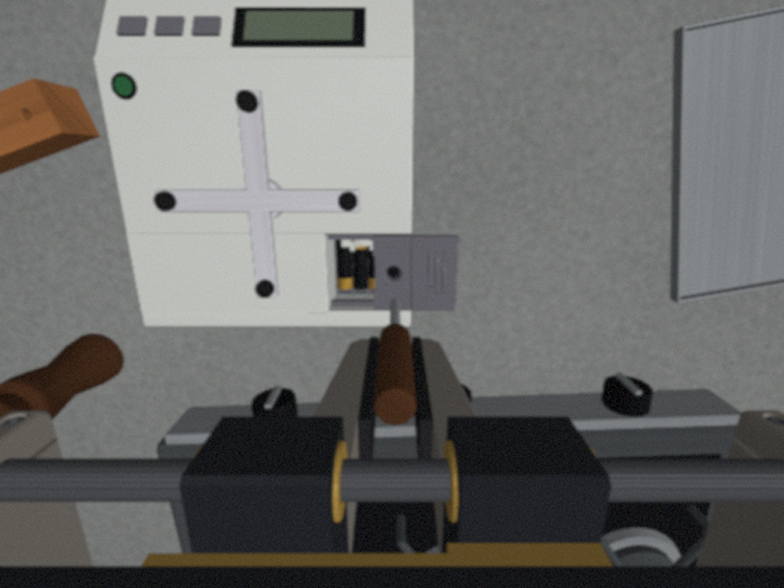

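The battery bay is exposed and the cover's inner edge is at x≈374 px. I predicted 373 px for 38 mm, so it is fully open. Now I return to the pin tool's hole.

>>> apply_moves:
  moves:
    - [[-0.045,-0.008,0],8.5]
    - [[-0.09,-0.015,0],17]
    - [[-0.135,-0.023,0],25.5]
    - [[-0.18,-0.031,0],34]
    - [[-0.225,-0.038,0],42]

```text
clock: 19.8
tool_pos: [576.7, -52.4, 219.0]
orientation: [-2.898, -1.211, -0.001]
ft_force: [1.0, -0.2, -0.7]
opening: 15.0
```

```bash
python3 -c "
from h import *
to_tool([529.3,-273.2,210],yaw=16.6)"
```

```text
shift [-0.1904  0.1214  0.0089] yaw now 45.37 turn 28.77
```

>>> apply_moves:
  moves:
    - [[-0.038,0.024,0],8]
    - [[-0.076,0.048,0],16]
    - [[-0.114,0.073,0],24]
    - [[-0.152,0.097,0],28.8]
    - [[-0.185,0.118,0],28.8]

```text
clock: 20.3
tool_pos: [531.9, -267.8, 219.1]
orientation: [-3.108, -0.457, -0.001]
ft_force: [0.5, 0.4, -0.7]
opening: 14.8
```

>>> apply_moves:
  moves:
    - [[0,0,0],0]
    - [[0,0,0],0]
    - [[0,0,0],0]
    - [[0,0,0],0]
    - [[0,0,0],0]

```text
clock: 20.8
tool_pos: [533.0, -264.8, 219.0]
orientation: [-3.107, -0.464, -0.0]
ft_force: [0.1, -0.7, -0.7]
opening: 14.9
```

```bash
python3 -c "
from h import *
meas(3);to_tool([529.3,-273.2,155],yaw=16.6)"
```

```text
t 20.95 pos [ 532.9  -265.16  218.97] F [-0.41  0.4  -1.37] +- [0.13 0.49 0.28] T [-0.103  0.043 -0.009] op 15.2
shift [-0.0057  0.0065  0.064 ] yaw now 16.94 turn 0.34
```

>>> apply_moves:
  moves:
    - [[-0.0058,0.0066,0],0.3]
    - [[-0.0058,0.0066,0.02],0.3]
    - [[-0.0058,0.0066,0.04],0.3]
    - [[-0.0058,0.0066,0.06],0.3]
    - [[-0.0058,0.0066,0.064],0.3]

```text
clock: 21.45
tool_pos: [527.3, -273.3, 152.1]
orientation: [-3.105, -0.452, 0.005]
ft_force: [-0.2, -0.2, -0.8]
opening: 15.2
```

>>> apply_moves:
  moves:
    - [[0,0,0],0]
    - [[0,0,0],0]
    - [[0,0,0],0]
    - [[0,0,0],0]
    - [[0,0,0],0]

```text
clock: 21.95
tool_pos: [529.3, -274.2, 155.6]
orientation: [3.108, 0.453, 0.001]
ft_force: [-0.4, 0.1, -0.4]
opening: 15.0
```

```bash
python3 -c "
from h import *
meas(3)
o,d=wrist('w7');to_tool([529.3,-273.2,86],o,16.6)
t=o['tool_pos']+R.from_rotvec(o['orientation']).apply([0,0,77.8])
for n,P in [('tip',t),('hole',[529.3,-273.2,65])]:
  u,v=proj(d,P,o);print(n,(u-255)*9,(v-180)*9)
cv2.imwrite('pics/w7.png',cv2.resize(d['image'][180:245,255:325,::-1],None,fx=9,fy=9,interpolation=cv2.INTER_CUBIC))"
```

```text
t 22.1 pos [ 529.14 -274.04  155.24] F [ 0.34  0.15 -0.48] +- [0.52 0.86 0.37] T [-0.049  0.018 -0.007] op 14.9
shift [ 0.0004 -0.0007  0.0691] yaw now 16.59 turn -0.01
tip 245.08476758503326 322.36402980688604
hole 249.2558656481171 278.01018279678686
```

View pics/w7.png

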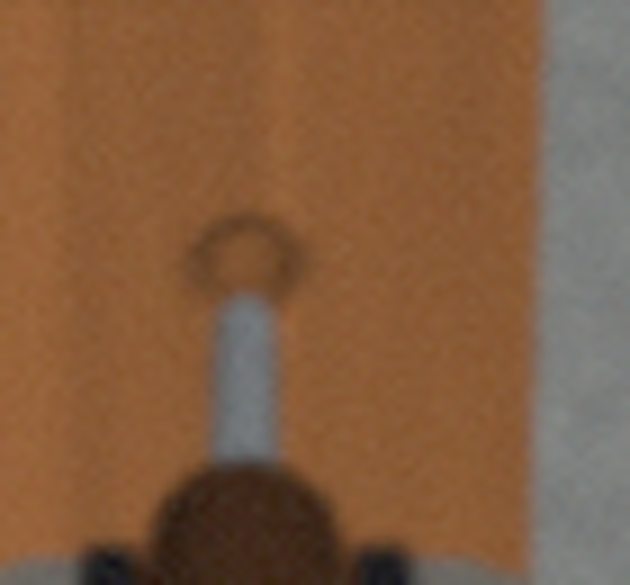

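>>> apply_moves:
  moves:
    - [[-0.0002,-0.0023,0.002],0]
    - [[-0.0002,-0.0023,0.006],0]
    - [[-0.0002,-0.0023,0.012],0]
    - [[-0.0002,-0.0023,0.017],0]
    - [[-0.0002,-0.0023,0.02],0]

```text
clock: 22.65
tool_pos: [527.9, -271.7, 134.0]
orientation: [-3.108, -0.453, 0.001]
ft_force: [-0.4, 0.4, -0.6]
opening: 15.2
```

```bash
python3 -c "
from h import *
meas(3)"
```

```text
t 22.8 pos [ 527.9  -271.7   134.15] F [ 0.11 -0.18 -0.81] +- [0.38 0.31 0.18] T [-0.158 -0.042 -0.015] op 15.0
```

>>> apply_moves:
  moves:
    - [[0,0,0.008],0]
    - [[0,0,0.017],0]
    - [[0,0,0.026],0]
    - [[0,0,0.035],0]
    - [[0,0,0.042],0]

```text
clock: 23.3
tool_pos: [527.9, -271.7, 91.7]
orientation: [-3.108, -0.453, 0.001]
ft_force: [0.6, 0.7, 0.2]
opening: 14.8
```

```bash
python3 -c "
from h import *
meas(3)"
```

```text
t 23.45 pos [ 527.81 -271.63   91.55] F [ 0.76 -1.15 -1.66] +- [0.48 0.79 1.26] T [-0.288 -0.168  0.01 ] op 14.9
```

>>> apply_moves:
  moves:
    - [[0,0,0.0008],0]
    - [[0,0,0.0016],0]
    - [[0,0,0.0024],0]
    - [[0,0,0.003],0]
    - [[0,0,0.003],0]

```text
clock: 23.95
tool_pos: [528.1, -271.7, 89.9]
orientation: [-3.109, -0.453, 0.0]
ft_force: [-0.5, 0.4, -0.4]
opening: 15.0
```

```bash
python3 -c "
from h import *
meas(3)"
```

```text
t 24.1 pos [ 528.12 -271.79   89.93] F [-0.02 -0.27 -0.34] +- [0.2  0.32 0.66] T [-0.032  0.044 -0.025] op 15.2
```

>>> apply_moves:
  moves:
    - [[0,0,0.0005],0]
    - [[0,0,0.001],0]
    - [[0,0,0.0015],0]
    - [[0,0,0.002],0]
    - [[0,0,0.002],0]

```text
clock: 24.6
tool_pos: [528.2, -271.8, 87.9]
orientation: [3.109, 0.453, 0.0]
ft_force: [-0.1, 0.4, -1.5]
opening: 14.9
```

```bash
python3 -c "
from h import *
meas(3)"
```

```text
t 24.75 pos [ 528.15 -271.81   87.89] F [-0.05 -0.04 -0.67] +- [0.54 0.26 0.17] T [-0.046  0.029 -0.039] op 15.0
```

>>> apply_moves:
  moves:
    - [[0,0,0.0006],0]
    - [[0,0,0.0006],0]
    - [[0,0,0.0006],0]
    - [[0,0,0.0006],0]
    - [[0,0,0.0006],0]

```text
clock: 25.25
tool_pos: [528.2, -271.9, 87.8]
orientation: [3.108, 0.453, 0.0]
ft_force: [-2.7, 1.4, 5.6]
opening: 15.2
```

>>> apply_moves:
  moves:
    - [[0,0,0],0]
    - [[0,0,0],0]
    - [[0,0,0],0]
    - [[0,0,0],0]
    - [[0,0,0],0]
  gripper: 0.4

```text
clock: 25.75
tool_pos: [528.1, -271.7, 87.1]
orientation: [-3.109, -0.453, 0.0]
ft_force: [0.2, 0.0, 0.3]
opening: 52.9
```

>>> apply_moves:
  moves:
    - [[0,0,0],0]
    - [[0,0,0],0]
    - [[0,0,0],0]
    - [[0,0,0],0]
    - [[0,0,0],0]

```text
clock: 26.25
tool_pos: [528.2, -271.8, 87.3]
orientation: [3.109, 0.453, 0.0]
ft_force: [0.6, -0.5, -0.2]
opening: 54.7
```

It seated (5.6 N of contact before release), so I retract and check.

>>> apply_moves:
  moves:
    - [[0,0,-0.02],0]
    - [[0,0,-0.05],0]
    - [[0,0,-0.09],0]
    - [[0,0,-0.13],0]
    - [[0,0,-0.16],0]

```text
clock: 26.75
tool_pos: [528.6, -272.2, 250.4]
orientation: [3.107, 0.453, 0.003]
ft_force: [0.0, 0.0, 0.3]
opening: 54.9
```

>>> apply_moves:
  moves:
    - [[0,-0.04,0],0]
    - [[0,-0.07,0],0]
    - [[0,-0.08,0],0]
    - [[0,-0.08,0],0]
    - [[0,-0.08,0],0]

```text
clock: 27.25
tool_pos: [505.5, -195.9, 247.2]
orientation: [3.108, 0.453, 0.0]
ft_force: [0.2, 1.1, -0.4]
opening: 54.9
```

```bash
python3 -c "
from h import *
meas(2)
d=bot.get_image('side')
a=cv2.resize(d['image'][170:320,230:420,::-1],(760,600),interpolation=cv2.INTER_CUBIC)
cv2.imwrite('pics/s8.png',a)"
```

```text
t 27.35 pos [ 505.48 -196.16  247.11] F [ 0.66 -0.01 -0.58] +- [0.32 0.38 0.26] T [-0.036  0.076 -0.023] op 55.3
```

View pics/s8.png

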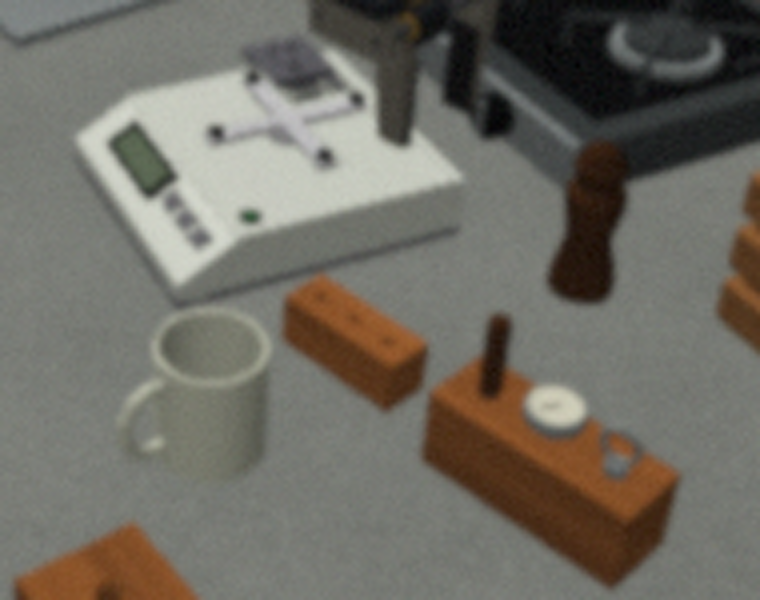

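The picture shows the pin tool upright in its hole at (494,355), the thermometer and skewer undisturbed, and the cover out past the edge at (290,60).

```bash
python3 -c "
from station import bot
print(bot.finish_job())"
```

```text
the job is handed in; nothing more can be done
None
```

The battery cover is fully open, the pin tool is back upright in its own rack hole, and the job was handed in at about 27 s. `finish_job` reports no verdict, so this rests on my own checks.

**What I did**
- I gripped the pin tool by its handle, centred it over the recess and pressed the button. The first hard stop came at about 4 mm.
- I backed off 0.7 mm and slid the cover to about 13 mm. There I pressed deeper, to the second stop at about 9 mm, and pushed on to the end stop with the pin still in the recess.
- Averaged contact forces stayed at or below about 7.5 N (highest single reading 8.2 N). That includes about 6 N sideways at the end stop, against the cover's 16 N limit.

**Last checks**
- **Cover:** the cover's inner edge was within about 1 mm of where I predicted it for 38 mm open.
- **Rack:** the tool's shoulder touched the rack at 5.6 N before I let go. The final side view shows it upright, with the thermometer, skewer, spider, mug and pepper mill looking undisturbed and the gripper clear.
- **Disagreement:** the close-up of the rack put the hole about 2 mm from where I had gripped the tool, which is about the hole's clearance. I went by the picture, and the pin slid in without resistance.

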